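Park the reagent bottles in the bench bay and lock the gate

TASK

Open the bay by sliding the gate's red grip away from the robot to its end stop, clear every slide box from the lanes into the white tray, and push each tall reagent bottle low down along the bench into a lane of its own until it is wholly behind the gate line; the bottles are loosely stoppered, so never lift or tip one or touch a black stopper. Once all are in, slide the grip back towards the robot to its end stop to close the gate fully; leave the cup, jar and brass weight where they are.

Things in the scene. Friction and masses are not known exactly. Their poses are not given: they have to be found in the camera images.
- bay: Blue bottle bay, fixed, its mouth to the robot's left. Origin on the bench, mid-mouth (line of the dividers' fronts); x into the bay (about world -y), y along the mouth (about world +x), z up. Lane centrelines y = -98, 0, 98 mm, 72 mm wide between four dividers (26 wide, 28 high, x 0 to 72 mm). Back wall x = 72 to 80 mm, 28 high. Its floor is flush with the bench.
- gate (a joint): Gate, m: 0 closed (end stop nearest the robot), 0.049 open (far end stop), along the bay's +y. Three yellow shutters 22 mm wide, 28 high, at bay x = -8 to -2 mm: closed, each bars the middle of its lane; open, each stands before the divider on the far (+y) side of its lane. A flat plate flush with the bench, over which things slide, joins them. About 2 N moves it; it stays where left.
- gate_grip (a point): The gate's red upright square grip behind the bay's back wall, 22 x 22 mm, from 18 to 64 mm above the bench; this point is on its axis 46 mm above the bench. Gate closed: at bay x = 145, y = 0 mm; it moves with the gate along the bay's y. Its axes are the bay's.
- tray: White enamel tray, fixed, 160 x 220 x 28 mm (x, y, z) outside, walls 5 mm, floor 5 mm thick. Origin at the centre of its underside on the bench; z up.
- cup: Bystander: white porcelain cup, 76 mm across, 50 mm high, origin at the centre of its underside. Not to be moved.
- jar: Bystander: amber jar with black lid, 90 mm across, 120 mm high, origin at the centre of its underside. Not to be moved.
- weight: Bystander: brass weight with a knob, 48 mm across, 68 mm high, origin at the centre of its underside. Not to be moved.
- bottle_a_mid (a point): Centre (90 mm above its foot) of the tall amber-brown reagent bottle with paper label: 54 mm across up to 130 mm, then a neck and a black stopper, 34 mm across, from 160 to 180 mm. About 0.35 kg, loose on the bench before the bay's mouth; bench friction 0.5 to 0.7, so a push above about 35 mm tips it. z is its upright axis. May be absent.
- bottle_b_mid (a point): Centre (90 mm above its foot) of the tall green reagent bottle with paper label: 54 mm across up to 130 mm, then a neck and a black stopper, 34 mm across, from 160 to 180 mm. About 0.35 kg, loose on the bench before the bay's mouth; bench friction 0.5 to 0.7, so a push above about 35 mm tips it. z is its upright axis. May be absent.
- bottle_c_mid (a point): Centre (90 mm above its foot) of the tall blue reagent bottle with paper label: 54 mm across up to 130 mm, then a neck and a black stopper, 34 mm across, from 160 to 180 mm. About 0.35 kg, loose on the bench before the bay's mouth; bench friction 0.5 to 0.7, so a push above about 35 mm tips it. z is its upright axis. May be absent.
- box_a_mid (a point): Centre (35 mm above its foot) of a white slide box with orange lid, 60 x 36 x 70 mm along its x, y, z; 0.14 kg, shut fast. Starts standing in a lane of the bay, long side along the lane; it can be gripped across its 36 mm from above, fingertips kept above the 28 mm dividers. May be absent.
- box_b_mid (a point): Centre (35 mm above its foot) of a white slide box with orange lid, 60 x 36 x 70 mm along its x, y, z; 0.14 kg, shut fast. Starts standing in a lane of the bay, long side along the lane; it can be gripped across its 36 mm from above, fingertips kept above the 28 mm dividers. May be absent.
- box_c_mid (a point): Centre (35 mm above its foot) of a white slide box with orange lid, 60 x 36 x 70 mm along its x, y, z; 0.14 kg, shut fast. Starts standing in a lane of the bay, long side along the lane; it can be gripped across its 36 mm from above, fingertips kept above the 28 mm dividers. May be absent.

How it is judged:
On the way, in this order (a step that is already met when the one before it is completed fails the run):
1. the gate is slid fully open, to its end stop (value of joint gate above 0.045 m), for 0.2 s.
2. with the gate still open, every slide box is in the tray and every bottle stands in a lane of the bay (x of bottle_a_mid in the frame of bay between 0.022 and 0.05 m and (y of bottle_a_mid in the frame of bay between -0.116 and -0.08 m or y of bottle_a_mid in the frame of bay between -0.018 and 0.018 m or y of bottle_a_mid in the frame of bay between 0.08 and 0.116 m) and angle between each of bottle_a_mid, bottle_b_mid, bottle_c_mid's own z axis and vertical below 0.15 rad and x of bottle_b_mid in the frame of bay between 0.022 and 0.05 m and (y of bottle_b_mid in the frame of bay between -0.116 and -0.08 m or y of bottle_b_mid in the frame of bay between -0.018 and 0.018 m or y of bottle_b_mid in the frame of bay between 0.08 and 0.116 m) and x of bottle_c_mid in the frame of bay between 0.022 and 0.05 m and (y of bottle_c_mid in the frame of bay between -0.116 and -0.08 m or y of bottle_c_mid in the frame of bay between -0.018 and 0.018 m or y of bottle_c_mid in the frame of bay between 0.08 and 0.116 m) and x of box_a_mid in the frame of tray between -0.075 and 0.075 m and y of box_a_mid in the frame of tray between -0.105 and 0.105 m and z of box_a_mid in the frame of tray between 0 and 0.055 m and x of box_b_mid in the frame of tray between -0.075 and 0.075 m and y of box_b_mid in the frame of tray between -0.105 and 0.105 m and z of box_b_mid in the frame of tray between 0 and 0.055 m and x of box_c_mid in the frame of tray between -0.075 and 0.075 m and y of box_c_mid in the frame of tray between -0.105 and 0.105 m and z of box_c_mid in the frame of tray between 0 and 0.055 m and value of joint gate above 0.03 m), for 0.2 s.
3. the gate is slid fully closed, to its end stop (value of joint gate below 0.004 m), for 0.2 s.
At the end, for the whole second after the job is handed in: Gate within 4 mm of its closed stop; each bottle upright (0.15 rad) in its own lane, centre within 18 mm of the lane centreline and 22 to 50 mm past the mouth; each slide box in the tray, any way up; all at rest. Never: bottle lifted 15 mm or tipped 0.5 rad, stopper touched, bystander moved 30 mm (x of bottle_a_mid in the frame of bay between 0.022 and 0.05 m and (y of bottle_a_mid in the frame of bay between -0.116 and -0.08 m or y of bottle_a_mid in the frame of bay between -0.018 and 0.018 m or y of bottle_a_mid in the frame of bay between 0.08 and 0.116 m) and angle between each of bottle_a_mid, bottle_b_mid, bottle_c_mid's own z axis and vertical below 0.15 rad and x of bottle_b_mid in the frame of bay between 0.022 and 0.05 m and (y of bottle_b_mid in the frame of bay between -0.116 and -0.08 m or y of bottle_b_mid in the frame of bay between -0.018 and 0.018 m or y of bottle_b_mid in the frame of bay between 0.08 and 0.116 m) and x of bottle_c_mid in the frame of bay between 0.022 and 0.05 m and (y of bottle_c_mid in the frame of bay between -0.116 and -0.08 m or y of bottle_c_mid in the frame of bay between -0.018 and 0.018 m or y of bottle_c_mid in the frame of bay between 0.08 and 0.116 m) and x of box_a_mid in the frame of tray between -0.075 and 0.075 m and y of box_a_mid in the frame of tray between -0.105 and 0.105 m and z of box_a_mid in the frame of tray between 0 and 0.055 m and x of box_b_mid in the frame of tray between -0.075 and 0.075 m and y of box_b_mid in the frame of tray between -0.105 and 0.105 m and z of box_b_mid in the frame of tray between 0 and 0.055 m and x of box_c_mid in the frame of tray between -0.075 and 0.075 m and y of box_c_mid in the frame of tray between -0.105 and 0.105 m and z of box_c_mid in the frame of tray between 0 and 0.055 m and value of joint gate below 0.004 m and linear speed of each of bottle_a, bottle_b, bottle_c, box_a, box_b, box_c below 0.02 m/s).
It fails at once if a bottle was tipped over (angle between any of bottle_a_mid, bottle_b_mid, bottle_c_mid's own z axis and vertical above 0.5 rad).
It fails at once if a bottle was lifted off the bench (height (world z) of any of bottle_a_mid, bottle_b_mid, bottle_c_mid above 0.105 m).
It fails at once if a stopper was touched (contact force between any of bottle_a_c2, bottle_b_c2, bottle_c_c2 and the fingers above 1 N or contact force between any of bottle_a_c2, bottle_b_c2, bottle_c_c2 and the arm above 1 N).
It fails at once if a bystander was moved (distance of any of cup, jar, weight from where it was at the start of the episode above 0.03 m).
Of bottle_a, bottle_b, bottle_c only 2 to 3 are there at a start; the rules pass over those that are not, and their reading is None.
Of box_a, box_b, box_c only 2 to 2 are there at a start; the rules pass over those that are not, and their reading is None.
At some moment in a run one of box_a, box_b, box_c may be knocked a few centimetres aside while the robot is not near it.
Once in a run the grip may slacken for a moment while it holds something.
It also fails if it takes over 210 s, if anything falls off the work surface, if the arm or the gripper's body presses on something with over 40 N, if the wrist force passes 120 N, or if a joint passes its speed limit or range.

ROBOT

A 6-joint arm with a two-finger parallel gripper is mounted at the origin on the work surface. World frame = base frame: x ahead of the robot, y to its left, z up, the work surface at z = 0. Lengths are in m, angles in rad, forces in N, time in s.
With the tool pointing down it reaches from about 0.275 to 1 m from the base axis. Payload 8.4 kg.
Tool frame: the origin (TCP) lies on the centre line of the jaws, within the pads' length; the fingertips stand 11 mm ahead of it and the grasp point (between the pads) lies 8 mm behind it (arm.tip_reach is the distance from the TCP to the fingertips, in m); z points along the fingers, y is the line along which they close (so a half turn about z gives the same grasp; the last joint's range is limited). The gripper opens to 85 mm and grips with 20 to 120 N. Pads are 22 mm wide; open, the fingers measure 114 mm over their backs; the gripper's body (76 mm by 85 mm) begins 54 mm behind the grasp point. The pads swing forward as they close: fully open they stand 13 mm farther back than shut.
Start: joints at [1.133, 0.353, 1.633, -0, 1.155, -0.002], TCP at [0.264, 0.567, 0.242] pointing down, gripper open.
Joint ranges: [-2.63, 2.63], [-0.92, 2.1], [0.06, 2.66], [-1.3, 4.44], [0, 2.69], [-3.02, 3.02]. Speed limits (rad/s): [2.22, 2.22, 2.79, 3.14, 3.14, 3.14].

INTERFACE

Orientations are given as a unit quaternion [x, y, z, w].
In Python, from plant import arm gives the robot as it stands.
- The arm moves only by the shell command python3 -m pendant 'ROWS' [FORCE]. ROWS is JSON, a list of rows, each a list of 3 entries, a list of its own where there are three numbers: the finger opening in mm, from 0 to 85.4, then the shift along the tool's x, y, z in mm, then the turn, a rotation vector about the tool's x, y, z in rad. A call has exactly 8 rows; each row shifts and turns the commanded pose from where the row before left it, along the tool's axes as they then stand; what a row does not reach is not made up. A row lasts 1/10 s, in which the tool goes at most 50 mm and 8.59 degrees, less where a joint would pass 70% of its speed; a pose out of reach is approached as far as the arm can. A call with a gripper value outside its range is refused whole. The fingers move at their own pace and stop on an object; FORCE is the grip in N (left out, the last holds). Time passes only in rows, so rows that do not move let the fingers close, or fill a call up. It gives the time, the measured TCP pose, the force, the opening and the grip force at its end, in the units of the state.
- arm.observe(): the state, without advancing time (a new reading comes with each control period).
- arm.capture(name): name is "side" or "top"; returns (picture, depth): 480x640x3 uint8, blue, green, red; 480x640 float32, m along the optical axis (not along the pixel's ray), 0 where there is no reading.
- arm.get_calibration(name): a dict with "mtx" (3x3 intrinsics, pixels), "k1" (the pictures are not rectified: a ray, as slopes to the right and down, at radius r is drawn at 1 + k1 r^2 times it, then the intrinsics apply), "R" (3x3) and "t" (3): a world point X has camera coordinates R X + t. Camera axes: x right, y down, z forward; pixel columns grow to the right and rows downward; lengths in m; the calibration is good to about 2 mm. A picture is of the moment at which its call begins. get_calibration takes no time and is no camera call.
- arm.finish_job(): hands the job in; it is judged then, once.
The state is a dict: "clock": time; "joint_positions": joint angles; "dq": joint speeds; "effort": joint torques, N m; "tcp_pos": TCP position; "orientation": TCP orientation; "ft_force": force on the tool from outside, world axes, zero at the start; "wrist_torque": the same for the moment, N m; "grip_width": opening from 0.0 (shut) to 1.0 (fully open); "finger_force": force on a finger pad.
Only numpy, scipy, OpenCV 4.12 (cv2) and the standard library are available. Lean on these libraries where they do the work, as an engineer would, in place of code of your own. Each camera call takes 0.05 s, during which the arm holds its last target. There are 200 camera calls.

## Working session

There is one attempt and no reset: what is moved stays moved. The work goes in short steps, Python scripts to look and compute and a shell command to move; the robot and the scene stay as the last step left them, time stands still between calls to the robot, and variables do not carry over. Pictures are saved under pics/ and viewed, at most 14 in all, crops included, and the job is handed in when it is done.

```bash
ls; mkdir -p pics; cat > h.py <<'E'
import numpy as np, cv2
from plant import arm
def snap(n,f):
    im,d=arm.capture(n); cv2.imwrite(f'pics/{f}.png',im); np.save(f'pics/{f}.npy',d); return im,d
def world(n,d,u,v):
    c=arm.get_calibration(n);K=np.array(c['mtx']);k1=c['k1']
    x=(u-K[0,2])/K[0,0];y=(v-K[1,2])/K[1,1];rd=np.hypot(x,y);r=rd
    for _ in range(20): r=rd/(1+k1*r*r)
    s=np.where(rd>0,r/np.maximum(rd,1e-12),1)
    R=np.array(c['R']);t=np.array(c['t'])
    P=np.stack([x*s*d,y*s*d,d+0*x],-1)
    return (P-t)@R
def cloud(n,d):
    v,u=np.mgrid[0:480,0:640].astype(float); return world(n,d,u,v)
E
python3 - <<'E'
from h import *
for n in('top','side'):
    snap(n,n+'0');c=arm.get_calibration(n);print(n,c['mtx'],c['k1'],-np.array(c['R']).T@c['t'])
s=arm.observe();print(s['clock'],s['tcp_pos'],s['orientation'],s['grip_width'])
E
```

```text
pics
top [[460.44644754   0.         323.73423209]
 [  0.         460.44644754 239.58171254]
 [  0.           0.           1.        ]] -0.01273871161158795 [0.4027083  0.04541986 1.2009103 ]
side [[611.54130965   0.         313.38703586]
 [  0.         611.54130965 246.61650045]
 [  0.           0.           1.        ]] -0.08245095117741377 [ 0.27626432 -0.99047597  0.98435467]
0.1 [0.2636451  0.5662012  0.24163604] [ 2.16146889e-01  9.76360646e-01 -6.23223555e-04 -1.49674815e-04] 1.0008994639182354
```

View pics/top0.png

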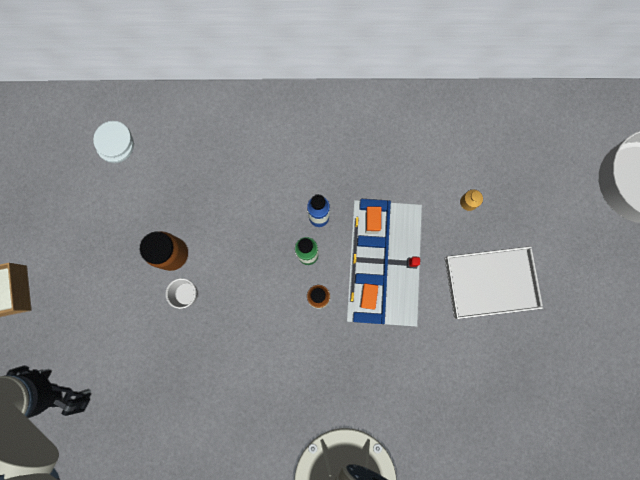

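View pics/side0.png

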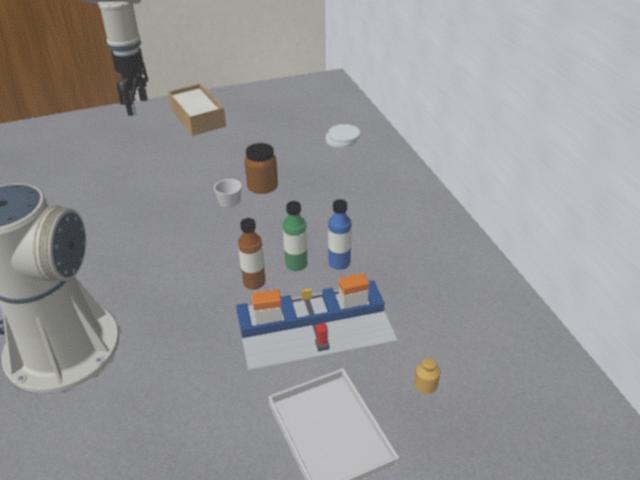

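The top view shows three bottles before the mouth: blue (318,205), green (307,247) and amber (318,295). Boxes stand in the far lane (374,218) and near lane (369,296). The grip is at (415,262), the tray at (494,283) and the weight at (472,199). Next I'll measure from depth.

```bash
cat >> h.py <<'E'
def blobs(n,im,P):
    hsv=cv2.cvtColor(im,cv2.COLOR_BGR2HSV);H,S,V=[hsv[...,i].astype(int) for i in range(3)]
    z=P[...,2]; work=(P[...,0]>.15)&(P[...,0]<.75)&(P[...,1]<.35)&(P[...,1]>-.6)
    M={'lid':(H>5)&(H<14)&(S>190)&(V>180)&(z>.05),'red':((H<4)|(H>176))&(S>150)&(V>100)&(z>.045),
     'blackstop':(V<50)&(z>.165)&(z<.195),'yellow':(H>17)&(H<30)&(S>150)&(z>.015)&(z<.04),'baywall':(H>100)&(H<125)&(S>120)&(z>.018)&(z<.036),'brass':(H>12)&(H<25)&(S>120)&(z>.02)&(z<.09)&(P[...,1]<-.2)}
    for k,m in M.items():
        m=(m&work).astype(np.uint8);c,l,st,_=cv2.connectedComponentsWithStats(m)
        for i in range(1,c):
            if st[i,4]<12: continue
            Q=P[l==i];r=cv2.minAreaRect(Q[:,:2].astype(np.float32)*1000)
            print(k,st[i,4],'z%.0f'%(np.median(Q[:,2])*1000),'rect c',np.round(r[0],1),'wh',np.round(r[1],1),'a%.1f'%r[2],'mean',np.round(Q[:,:2].mean(0)*1000,1))
E
python3 - <<'E'
from h import *
im=cv2.imread('pics/top0.png');P=cloud('top',np.load('pics/top0.npy'))
blobs('top',im,P)
print('bench z',P[400,200],P[100,400])
for u,v in [(447,257),(531,248),(542,309),(457,318)]: print('tray',world('top',np.float64(1.2009-.028),u,v))
for u,v in [(355,200),(421,205),(416,326),(347,321)]: print('plate',world('top',np.float64(1.2009),u,v))
E
python3 -c "
import cv2
im=cv2.imread('pics/top0.png')[180:340,290:440];cv2.imwrite('pics/c0.png',cv2.resize(im,None,fx=3.7,fy=3.7,interpolation=cv2.INTER_CUBIC))"
```

```text
lid 313 z71 rect c [637.3 -76.2] wh [33.  57.8] a88.7 mean [636.6 -76.7]
lid 314 z71 rect c [439.2 -17.5] wh [ 60.3 132.4] a5.6 mean [443.1 -61.2]
red 69 z64 rect c [ 530.1 -178.1] wh [19.8 19.6] a88.8 mean [ 529.4 -178.5]
blackstop 167 z180 rect c [653.4  62.3] wh [29.7 30.9] a89.9 mean [652.7  61.9]
blackstop 173 z181 rect c [553.7  90.8] wh [31.1 31.4] a69.0 mean [553.4  90.7]
blackstop 175 z180 rect c [443.3  62.7] wh [31.3 31.1] a44.6 mean [442.6  62.7]
yellow 59 z28 rect c [ 683.1 -324.8] wh [42.2 13.8] a43.0 mean [ 681.7 -322.9]
yellow 17 z29 rect c [638.9 -36.2] wh [18.9  3.4] a1.2 mean [637.8 -36.4]
yellow 19 z29 rect c [542.2 -28.8] wh [ 4.8 21. ] a88.8 mean [541.2 -29.5]
yellow 21 z29 rect c [445.1 -22.1] wh [ 5.2 20.2] a88.8 mean [444.8 -21.8]
baywall 1390 z29 rect c [537.6 -74.1] wh [ 79.4 318.9] a85.6 mean [529.2 -80.2]
baywall 19 z27 rect c [632.6  62.2] wh [ 8.4 39. ] a0.9 mean [631.1  62.2]
brass 313 z49 rect c [ 692.3 -335.7] wh [45.2 42.2] a47.6 mean [ 689.8 -331.8]
bench z [0.18851257 0.36039261 0.00282467] [ 0.98907452 -0.16545043 -0.00594968]
tray [ 0.54255174 -0.26524561  0.034559  ]
tray [ 0.56435307 -0.48039878  0.03740287]
tray [ 0.410302   -0.50813521  0.01272774]
tray [ 0.38876797 -0.29023896  0.00993466]
plate [ 0.69367026 -0.03307634  0.03101612]
plate [ 0.68017475 -0.20530378  0.02835212]
plate [ 0.36831877 -0.19096043 -0.02139085]
plate [ 0.38200987 -0.01085419 -0.01867231]
```

View pics/c0.png

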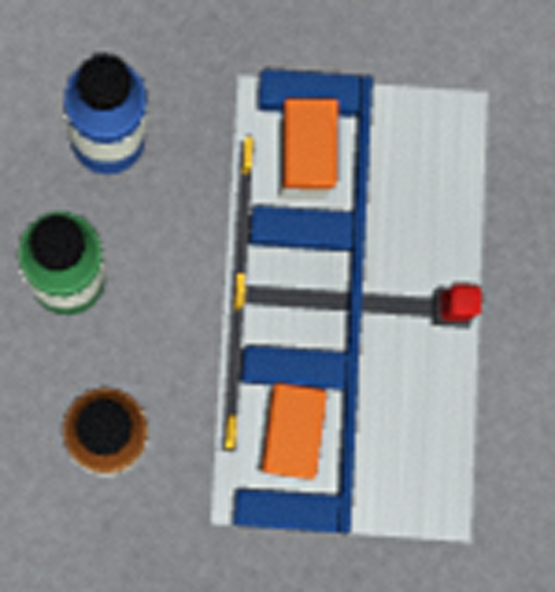

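```bash
cat >> h.py <<'E'
from scipy.spatial.transform import Rotation as Ro
A=np.deg2rad(4.4);O=np.array([.5412,-.0339])
BX=np.array([-np.sin(A),-np.cos(A)]);BY=np.array([np.cos(A),-np.sin(A)])
def bay(p): d=np.asarray(p)[:2]-O; return np.array([d@BX,d@BY])*1000
def unbay(x,y): return O+(x*BX+y*BY)/1000
def go(p,z=None):
    "tool-axes shift in mm to a world point"
    s=arm.observe();T=Ro.from_quat(s['orientation'])
    return np.round(T.inv().apply((np.array(p)-s['tcp_pos'])*1000),1)
def st():
    s=arm.observe();T=Ro.from_quat(s['orientation']).as_matrix()
    print('t%.1f'%s['clock'],'tcp',np.round(s['tcp_pos']*np.array(1000.),1),'bay',np.round(bay(s['tcp_pos']),1),'F',np.round(s['ft_force'],1),'w',round(s['grip_width']*85.4,1),'gf',np.round(s['finger_force'],1));print(np.round(T,3).tolist())
E
python3 - <<'E'
from h import *
im=cv2.imread('pics/top0.png');P=cloud('top',np.load('pics/top0.npy'))
hsv=cv2.cvtColor(im,cv2.COLOR_BGR2HSV).astype(int);x,y,z=[P[...,i] for i in range(3)]
def rect(m,k):
    r=cv2.minAreaRect(P[m][:,:2].astype(np.float32)*1000);print(k,m.sum(),np.round(r[0],1),np.round(r[1],1),round(r[2],1))
rect((x>.36)&(x<.6)&(y<-.23)&(y>-.54)&(z>.018)&(z<.04),'tray')
w=(hsv[...,0]>100)&(hsv[...,0]<125)&(hsv[...,1]>120)&(z>.018)&(z<.036)&(y<-.01)&(y>-.13)&(x<.72)
rect(w,'bay')
l=(hsv[...,0]>5)&(hsv[...,0]<14)&(hsv[...,1]>190)&(z>.06)&(z<.08)&(y<-.01)&(y>-.13)
rect(l&(x<.53),'near');rect(l&(x>.53),'far')
b=Ro.from_quat(arm.observe()['orientation']); print(bay([.6534,.0623]),bay([.5537,.0908]),bay([.4433,.0627]),unbay(40,0))
T=b*Ro.from_rotvec([0,0,-.36]);print(T.as_matrix().round(3)); g=np.r_[unbay(145,0),.15]
print('grip',g, T.inv().apply((g-arm.observe()['tcp_pos'])*1000))
E
```

```text
tray 766 [ 479.7 -385. ] [160.7 224.3] 6.4
bay 1390 [537.6 -74.1] [ 79.4 318.9] 85.6
near 327 [443.6 -61.3] [33.8 57.2] 81.7
far 324 [637.3 -76.1] [33.  57.8] 88.7
[-104.52434972  104.48894829] [-125.29146605    2.8962966 ] [ -88.80450301 -105.02252256] [ 0.53813124 -0.07378211]
[[-0.997  0.076 -0.001]
 [ 0.076  0.997 -0.001]
 [ 0.    -0.001 -1.   ]]
grip [ 0.53007574 -0.17847265  0.15      ] [-322.05276747 -722.27149998   92.34438969]
```

```bash
python3 -m pendant '[[60,[0,0,0],[0,0,-0.12]],[60,[0,0,0],[0,0,-0.12]],[60,[0,0,0],[0,0,-0.12]],[60,[-15,-34,0],[0,0,0]],[60,[-15,-34,0],[0,0,0]],[60,[-15,-34,0],[0,0,0]],[60,[-15,-34,0],[0,0,0]],[60,[-15,-34,0],[0,0,0]]]' 40
python3 -m pendant '[[60,[-15,-34,0],[0,0,0]],[60,[-15,-34,0],[0,0,0]],[60,[-15,-34,0],[0,0,0]],[60,[-15,-34,0],[0,0,0]],[60,[-15,-34,0],[0,0,0]],[60,[-15,-34,0],[0,0,0]],[60,[-15,-34,0],[0,0,0]],[60,[-15,-34,0],[0,0,0]]]'
python3 -m pendant '[[60,[-15,-34,0],[0,0,0]],[60,[-15,-34,0],[0,0,0]],[60,[-15,-34,0],[0,0,0]],[60,[-15,-34,0],[0,0,0]],[60,[-15,-34,0],[0,0,0]],[60,[-15,-34,0],[0,0,0]],[60,[-15,-34,0],[0,0,0]],[60,[0,0,0],[0,0,0]]]'
python3 - <<'E'
from h import *
st();print(go(np.r_[unbay(145,0),.15]),go(np.r_[unbay(145,0),.048]))
E
```

```text
clock: 0.9
tcp_pos: [0.3258, 0.3898, 0.242]
orientation: [0.038, 0.999, -0.0, -0.0]
ft_force: [0.6, -0.7, -0.3]
grip_width: 0.706
finger_force: 0.0
clock: 1.7
tcp_pos: [0.4249, 0.1096, 0.2422]
orientation: [0.038, 0.999, -0.0, -0.0]
ft_force: [-0.3, 0.2, -0.7]
grip_width: 0.7
finger_force: 0.0
clock: 2.5
tcp_pos: [0.5126, -0.1377, 0.2421]
orientation: [0.039, 0.999, -0.001, 0.0]
ft_force: [0.1, 0.6, -0.2]
grip_width: 0.704
finger_force: 0.0
t2.5 tcp [ 512.6 -137.7  242.1] bay [105.7 -20.5] F [ 0.1  0.6 -0.2] w 60.1 gf 0.0
[[-0.997, 0.078, 0.001], [0.078, 0.997, -0.001], [-0.001, -0.001, -1.0]]
[-20.5 -39.2  92.1] [-20.4 -39.  194.1]
```

```bash
python3 -m pendant '[[60,[-20,-39,0],[0,0,0]],[60,[0,0,40],[0,0,0]],[60,[0,0,40],[0,0,0]],[60,[0,0,40],[0,0,0]],[60,[0,0,40],[0,0,0]],[60,[0,0,30],[0,0,0]],[60,[0,0,4],[0,0,0]],[60,[0,0,0],[0,0,0]]]'
python3 -m pendant '[[10,[0,0,0],[0,0,0]],[10,[0,0,0],[0,0,0]],[10,[0,0,0],[0,0,0]],[10,[0,0,0],[0,0,0]],[10,[0,0,0],[0,0,0]],[10,[0,0,0],[0,0,0]],[10,[0,0,0],[0,0,0]],[10,[0,0,0],[0,0,0]]]' 40
python3 -c "from h import *;st()"
```

```text
clock: 3.3
tcp_pos: [0.5279, -0.174, 0.048]
orientation: [0.038, 0.999, 0.0, -0.001]
ft_force: [0.2, 0.1, 0.3]
grip_width: 0.705
finger_force: 0.0
clock: 4.1
tcp_pos: [0.5307, -0.1781, 0.0507]
orientation: [0.037, 0.999, -0.003, 0.003]
ft_force: [-0.9, -19.5, 3.3]
grip_width: 0.248
finger_force: 44.7
t4.1 tcp [ 530.7 -178.1   50.7] bay [144.6   0.6] F [ -0.9 -19.5   3.3] w 21.2 gf 44.7
[[-0.997, 0.075, 0.006], [0.075, 0.997, -0.005], [-0.006, -0.005, -1.0]]
```

```bash
python3 -m pendant '[[10,[-2,-4,0],[0,0,0]],[10,[-8,0,0],[0,0,0]],[10,[-8,0,0],[0,0,0]],[10,[-8,0,0],[0,0,0]],[10,[-8,0,0],[0,0,0]],[10,[-8,0,0],[0,0,0]],[10,[-8,0,0],[0,0,0]],[10,[-3,0,0],[0,0,0]]]'
python3 -m pendant '[[10,[-2,0,0],[0,0,0]],[10,[0,0,0],[0,0,0]],[10,[0,0,0],[0,0,0]],[10,[0,0,0],[0,0,0]],[10,[0,0,0],[0,0,0]],[10,[0,0,0],[0,0,0]],[10,[0,0,0],[0,0,0]],[10,[0,0,0],[0,0,0]]]'
python3 -c "from h import *;st()"
```

```text
clock: 4.9
tcp_pos: [0.5773, -0.1818, 0.0505]
orientation: [0.037, 0.999, 0.001, -0.004]
ft_force: [-28.4, 2.5, 33.3]
grip_width: 0.249
finger_force: 48.8
clock: 5.7
tcp_pos: [0.5774, -0.1818, 0.0504]
orientation: [0.038, 0.999, 0.001, -0.005]
ft_force: [-27.6, 3.2, 32.8]
grip_width: 0.247
finger_force: 49.0
t5.7 tcp [ 577.4 -181.8   50.4] bay [144.6  47.5] F [-27.6   3.2  32.8] w 21.1 gf 49.0
[[-0.997, 0.075, -0.01], [0.075, 0.997, 0.002], [0.01, 0.001, -1.0]]
```

```bash
python3 -m pendant '[[60,[0,0,0],[0,0,0]],[60,[0,0,0],[0,0,0]],[60,[0,0,0],[0,0,0]],[60,[0,0,0],[0,0,0]],[60,[0,0,-30],[0,0,0]],[60,[0,0,-40],[0,0,0]],[60,[0,0,-40],[0,0,0]],[60,[0,0,0],[0,0,0]]]'
python3 - <<'E'
from h import *
st();im,d=snap('top','top1');P=cloud('top',d);blobs('top',im,P)
E
```

```text
clock: 6.5
tcp_pos: [0.5865, -0.1838, 0.1639]
orientation: [0.038, 0.999, -0.001, 0.004]
ft_force: [0.4, 0.9, 0.2]
grip_width: 0.702
finger_force: 0.0
t6.5 tcp [ 586.5 -183.8  163.9] bay [146.   56.6] F [0.4 0.9 0.2] w 59.9 gf 0.0
[[-0.997, 0.076, 0.009], [0.076, 0.997, -0.003], [-0.009, -0.002, -1.0]]
lid 329 z70 rect c [637.5 -76.2] wh [33.2 58.8] a89.2 mean [636.6 -76.1]
lid 317 z71 rect c [439.1 -17.3] wh [ 60.1 132. ] a5.6 mean [442.9 -59.9]
red 53 z64 rect c [ 543.3 -144.9] wh [ 19.5 119. ] a43.5 mean [ 574.2 -175.8]
blackstop 167 z180 rect c [653.6  62.3] wh [30.5 29.7] a0.3 mean [652.6  61.9]
blackstop 174 z180 rect c [553.4  90.8] wh [31.3 32.1] a68.6 mean [553.4  90.6]
blackstop 174 z181 rect c [442.7  62.4] wh [31.4 30.5] a26.6 mean [442.6  62.6]
yellow 18 z27 rect c [687.4 -41.3] wh [ 6.6 20.6] a88.8 mean [685.6 -40.1]
yellow 20 z28 rect c [589.5 -34.7] wh [ 6.2 20.5] a89.7 mean [589.1 -33.7]
yellow 21 z28 rect c [491.5 -26.1] wh [ 6.5 18.2] a78.5 mean [491.2 -26. ]
baywall 1378 z29 rect c [537.5 -74.2] wh [ 78.7 318.8] a85.7 mean [530.  -80.1]
baywall 20 z26 rect c [633.7  60.6] wh [11.5 41.9] a4.8 mean [632.1  60.1]
```

View pics/top1.png

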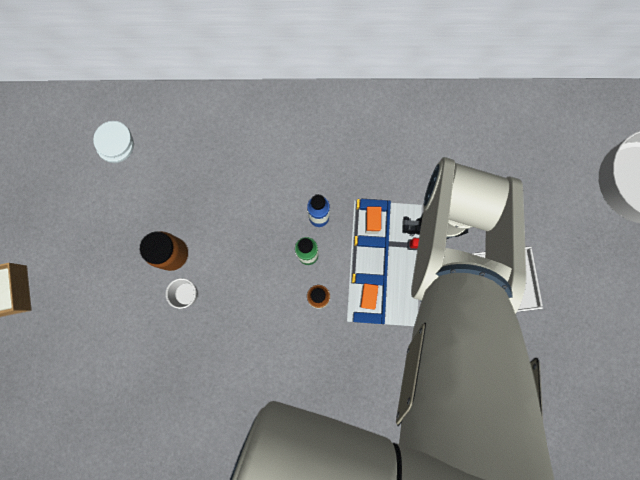

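```bash
python3 -c "
from h import *
print(go([.637,-.0762,.12]),go([.637,-.0762,.046]))"
```

```text
[-43.4 110.8  41.4] [-43.  110.9 115.4]
```

```bash
python3 -m pendant '[[66,[-14,37,0],[0,0,0]],[66,[-14,37,0],[0,0,0]],[66,[-15,37,0],[0,0,0]],[66,[0,0,30],[0,0,-0.05]],[66,[0,0,30],[0,0,0]],[66,[0,0,30],[0,0,0]],[66,[0,0,20],[0,0,0]],[66,[0,0,5],[0,0,0]]]'
python3 -m pendant '[[20,[0,0,0],[0,0,0]],[20,[0,0,0],[0,0,0]],[20,[0,0,0],[0,0,0]],[20,[0,0,0],[0,0,0]],[20,[0,0,0],[0,0,0]],[20,[0,0,0],[0,0,0]],[20,[0,0,0],[0,0,0]],[20,[0,0,0],[0,0,0]]]' 40
python3 -c "from h import *;st()"
```

```text
clock: 7.35
tcp_pos: [0.6317, -0.0749, 0.0394]
orientation: [0.013, 1.0, 0.0, -0.003]
ft_force: [-0.4, -0.4, -0.2]
grip_width: 0.771
finger_force: 0.0
clock: 8.15
tcp_pos: [0.6347, -0.0754, 0.0441]
orientation: [0.013, 1.0, -0.0, 0.0]
ft_force: [-1.9, 0.1, 5.6]
grip_width: 0.418
finger_force: 41.3
t8.2 tcp [634.7 -75.4  44.1] bay [34.2 96.4] F [-1.9  0.1  5.6] w 35.7 gf 41.3
[[-1.0, 0.026, 0.001], [0.026, 1.0, -0.0], [-0.001, -0.0, -1.0]]
```

```bash
python3 -m pendant '[[20,[0,0,-40],[0,0,0]],[20,[0,0,-40],[0,0,0]],[20,[0,0,-40],[0,0,0]],[20,[12,-30,0],[0,0,0]],[20,[12,-30,0],[0,0,0]],[20,[12,-30,0],[0,0,0]],[20,[12,-30,0],[0,0,0]],[20,[12,-30,0],[0,0,0]]]'
python3 -m pendant '[[20,[12,-30,0],[0,0,0]],[20,[12,-30,0],[0,0,0]],[20,[12,-30,0],[0,0,0]],[20,[12,-30,0],[0,0,0]],[20,[12,-30,0],[0,0,0]],[20,[12,-30,0],[0,0,0]],[20,[12,-30,0],[0,0,0]],[20,[0,0,0],[0,0,0]]]'
python3 -c "
from h import *;st()
print(go([.485,-.435,.053]))"
```

```text
clock: 8.95
tcp_pos: [0.5696, -0.2247, 0.1631]
orientation: [0.013, 1.0, 0.0, -0.0]
ft_force: [0.5, 0.2, -0.7]
grip_width: 0.416
finger_force: 40.8
clock: 9.75
tcp_pos: [0.4794, -0.4347, 0.1631]
orientation: [0.014, 1.0, -0.001, -0.0]
ft_force: [1.1, 0.3, -0.7]
grip_width: 0.418
finger_force: 40.7
t9.8 tcp [ 479.4 -434.7  163.1] bay [404.4 -30.8] F [ 1.1  0.3 -0.7] w 35.7 gf 40.7
[[-1.0, 0.029, -0.0], [0.029, 1.0, -0.001], [0.0, -0.001, -1.0]]
[ -5.6  -0.  110.1]
```

Still held; lower, release and rise.

```bash
python3 -m pendant '[[20,[-5,0,30],[0,0,0]],[20,[0,0,30],[0,0,0]],[20,[0,0,30],[0,0,0]],[20,[0,0,15],[0,0,0]],[20,[0,0,5],[0,0,0]],[20,[0,0,0],[0,0,0]],[60,[0,0,0],[0,0,0]],[66,[0,0,0],[0,0,0]]]'
python3 -c "from h import *;st()"
python3 -m pendant '[[66,[0,0,0],[0,0,0]],[66,[0,0,0],[0,0,0]],[66,[0,0,0],[0,0,0]],[66,[0,0,-40],[0,0,0]],[66,[0,0,-40],[0,0,0]],[66,[0,0,-40],[0,0,0]],[66,[0,40,0],[0,0,0]],[66,[0,40,0],[0,0,0]]]'
python3 - <<'E'
from h import *
st();im,d=snap('top','top2');snap('side','side2');P=cloud('top',d);blobs('top',im,P)
E
```

```text
clock: 10.55
tcp_pos: [0.487, -0.4323, 0.0549]
orientation: [0.013, 1.0, -0.001, 0.001]
ft_force: [-0.1, 0.1, -0.3]
grip_width: 0.74
finger_force: 0.0
t10.6 tcp [ 487.  -432.3   54.9] bay [401.4 -23.5] F [-0.1  0.1 -0.3] w 63.2 gf 0.0
[[-1.0, 0.026, 0.002], [0.026, 1.0, -0.002], [-0.002, -0.002, -1.0]]
clock: 11.35
tcp_pos: [0.4887, -0.352, 0.1751]
orientation: [0.014, 1.0, -0.001, 0.001]
ft_force: [-0.4, 0.8, -0.2]
grip_width: 0.771
finger_force: 0.0
t11.3 tcp [ 488.7 -352.   175.1] bay [321.2 -27.9] F [-0.4  0.8 -0.2] w 65.8 gf 0.0
[[-1.0, 0.028, 0.003], [0.028, 1.0, -0.002], [-0.003, -0.002, -1.0]]
lid 318 z71 rect c [443.5 -61.7] wh [32.9 57.2] a81.8 mean [443.5 -61.5]
lid 21 z75 rect c [ 464.1 -421.5] wh [15.5  8.2] a57.7 mean [ 465.2 -421.2]
red 71 z64 rect c [ 577.8 -182. ] wh [20.3 19.8] a85.9 mean [ 576.8 -181.9]
blackstop 165 z180 rect c [653.8  62.3] wh [29.6 30.7] a89.9 mean [652.9  62.1]
blackstop 175 z180 rect c [553.7  90.5] wh [31.8 31.5] a1.0 mean [553.5  90.6]
blackstop 173 z181 rect c [443.3  62.7] wh [31.4 31.1] a44.6 mean [442.4  62.7]
yellow 60 z27 rect c [ 683.1 -324.6] wh [42.2 14.4] a41.4 mean [ 681.6 -322.7]
yellow 17 z29 rect c [686.3 -39.7] wh [19.8  3.3] a1.1 mean [685.7 -39.7]
yellow 19 z27 rect c [589.2 -34.2] wh [19.9  5.9] a2.6 mean [588.8 -33.4]
yellow 22 z29 rect c [490.8 -26. ] wh [ 6.5 19.9] a78.7 mean [490.7 -25.8]
baywall 1447 z29 rect c [537.3 -74.3] wh [ 79.2 318.4] a85.7 mean [535.3 -80.3]
baywall 22 z27 rect c [633.5  60.4] wh [ 9.9 41.8] a6.4 mean [631.9  59.8]
brass 308 z49 rect c [ 692.3 -335.6] wh [45.2 43.1] a41.1 mean [ 689.9 -331.8]
```

View pics/side2.png

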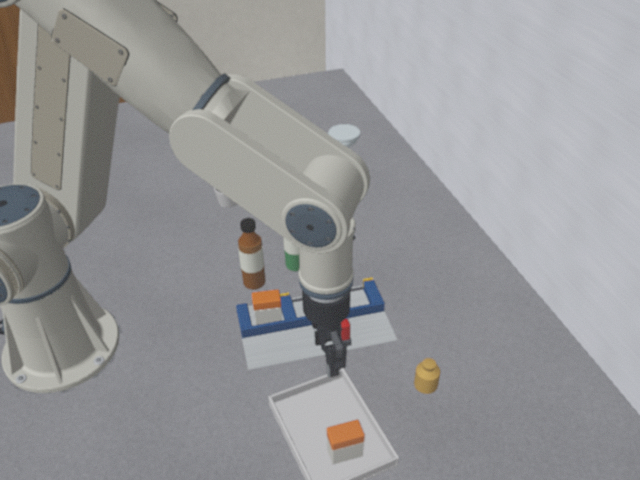

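```bash
python3 -m pendant '[[66,[4,36,0],[0,0,0]],[66,[4,36,0],[0,0,0]],[66,[4,36,0],[0,0,0]],[66,[4,36,0],[0,0,0]],[66,[4,36,0],[0,0,0]],[66,[4,36,0],[0,0,0]],[66,[4,36,0],[0,0,0]],[66,[4,36,0],[0,0,0.11]]]'
python3 -c "
from h import *;st()
print(go([.4435,-.0617,.046]))"
```

```text
clock: 12.25
tcp_pos: [0.4636, -0.0619, 0.1735]
orientation: [0.068, 0.998, -0.0, 0.0]
ft_force: [1.1, -0.3, 0.1]
grip_width: 0.779
finger_force: 0.0
t12.2 tcp [463.6 -61.9 173.5] bay [ 33.9 -75.3] F [ 1.1 -0.3  0.1] w 66.5 gf 0.0
[[-0.991, 0.136, 0.001], [0.136, 0.991, -0.0], [-0.001, -0.0, -1.0]]
[ 20.   -2.5 127.5]
```

```bash
python3 -m pendant '[[66,[20,-1,0],[0,0,0]],[66,[0,0,30],[0,0,0]],[66,[0,0,30],[0,0,0]],[66,[0,0,30],[0,0,0]],[66,[0,0,25],[0,0,0]],[66,[0,0,10],[0,0,0]],[66,[0,0,0],[0,0,0]],[66,[0,0,0],[0,0,0]]]'
python3 -m pendant '[[20,[0,0,0],[0,0,0]],[20,[0,0,0],[0,0,0]],[20,[0,0,0],[0,0,0]],[20,[0,0,0],[0,0,0]],[20,[0,0,0],[0,0,0]],[20,[0,0,0],[0,0,0]],[20,[0,0,0],[0,0,0]],[20,[0,0,0],[0,0,0]]]' 40
python3 -m pendant '[[20,[0,0,-40],[0,0,0]],[20,[0,0,-40],[0,0,0]],[20,[0,0,-40],[0,0,0]],[20,[0,-20,0],[0,0,0]],[20,[0,-30,0],[0,0,0]],[20,[0,-30,0],[0,0,0]],[20,[0,-30,0],[0,0,0]],[20,[0,0,0],[0,0,0]]]'
python3 -c "
from h import *;st()
print(go([.474,-.335,.055]))"
```

```text
clock: 13.05
tcp_pos: [0.4442, -0.0614, 0.0489]
orientation: [0.068, 0.998, -0.0, 0.0]
ft_force: [0.7, -0.2, 0.1]
grip_width: 0.771
finger_force: 0.0
clock: 13.85
tcp_pos: [0.4444, -0.0613, 0.0494]
orientation: [0.068, 0.998, -0.0, 0.001]
ft_force: [-1.5, -0.0, 6.5]
grip_width: 0.416
finger_force: 39.7
clock: 14.65
tcp_pos: [0.4286, -0.1728, 0.169]
orientation: [0.069, 0.998, -0.001, 0.001]
ft_force: [0.3, 0.2, -1.6]
grip_width: 0.415
finger_force: 41.0
t14.7 tcp [ 428.6 -172.8  169. ] bay [ 147.1 -101.6] F [ 0.3  0.2 -1.6] w 35.4 gf 41.0
[[-0.99, 0.138, 0.001], [0.138, 0.99, -0.001], [-0.002, -0.001, -1.0]]
[ -67.1 -154.3  114.3]
```

```bash
python3 -m pendant '[[20,[-13,-31,0],[0,0,0]],[20,[-13,-31,0],[0,0,0]],[20,[-13,-31,0],[0,0,0]],[20,[-13,-31,0],[0,0,0]],[20,[-13,-30,0],[0,0,0]],[20,[0,0,40],[0,0,0]],[20,[0,0,40],[0,0,0]],[20,[0,0,0],[0,0,0]]]'
python3 -c "
from h import *;st()
print(go([.474,-.335,.056]))"
```

```text
clock: 15.45
tcp_pos: [0.4693, -0.329, 0.0841]
orientation: [0.068, 0.998, 0.002, -0.004]
ft_force: [-0.9, 1.0, -1.6]
grip_width: 0.413
finger_force: 40.9
t15.4 tcp [ 469.3 -329.    84.1] bay [299.8 -49.1] F [-0.9  1.  -1.6] w 35.3 gf 40.9
[[-0.991, 0.136, -0.007], [0.136, 0.991, 0.005], [0.008, 0.004, -1.0]]
[-5.7 -5.4 28. ]
```

```bash
python3 -m pendant '[[20,[0,-3,15],[0,0,0]],[20,[0,0,10],[0,0,0]],[20,[0,0,3],[0,0,0]],[20,[0,0,0],[0,0,0]],[60,[0,0,0],[0,0,0]],[60,[0,0,0],[0,0,0]],[60,[0,0,0],[0,0,0]],[60,[0,0,0],[0,0,0]]]'
python3 -c "from h import *;st()"
python3 -m pendant '[[60,[0,0,-40],[0,0,0]],[60,[0,0,-40],[0,0,0]],[60,[0,0,-40],[0,0,0]],[40,[0,0,-40],[0,0,0]],[26,[0,40,-40],[0,0,0]],[26,[0,40,0],[0,0,0]],[26,[0,45,0],[0,0,0]],[26,[0,45,0],[0,0,0]]]'
python3 - <<'E'
from h import *
st();print(arm.observe()['joint_positions']);im,d=snap('top','top3');snap('side','side3');P=cloud('top',d);blobs('top',im,P)
E
```

```text
clock: 16.25
tcp_pos: [0.4721, -0.3347, 0.0607]
orientation: [0.068, 0.998, -0.0, 0.0]
ft_force: [0.3, -0.6, -0.4]
grip_width: 0.704
finger_force: 0.0
t16.2 tcp [ 472.1 -334.7   60.7] bay [305.2 -45.9] F [ 0.3 -0.6 -0.4] w 60.1 gf 0.0
[[-0.991, 0.135, 0.001], [0.135, 0.991, -0.0], [-0.001, -0.0, -1.0]]
clock: 17.05
tcp_pos: [0.4942, -0.1694, 0.2563]
orientation: [0.068, 0.998, -0.0, 0.001]
ft_force: [0.8, -0.9, 0.1]
grip_width: 0.305
finger_force: 0.0
t17.1 tcp [ 494.2 -169.4  256.3] bay [138.7 -36.4] F [ 0.8 -0.9  0.1] w 26.1 gf 0.0
[[-0.991, 0.136, 0.001], [0.136, 0.991, -0.0], [-0.001, -0.0, -1.0]]
[-3.33060820e-01  1.78331947e-01  1.83639745e+00  6.10714648e-05
  1.12565152e+00 -1.76712728e+00]
lid 228 z76 rect c [ 444.3 -151.6] wh [ 43.4 400.4] a5.7 mean [ 462.4 -331.2]
red 72 z63 rect c [ 577.9 -182.3] wh [19.8 19.7] a83.1 mean [ 576.8 -181.8]
blackstop 166 z180 rect c [653.9  62.3] wh [29.7 31. ] a89.6 mean [652.8  62. ]
blackstop 175 z180 rect c [553.8  90.9] wh [31.2 32. ] a17.2 mean [553.4  90.5]
blackstop 176 z181 rect c [443.2  62.6] wh [31.1 31.1] a45.1 mean [442.6  62.8]
yellow 17 z28 rect c [686.8 -39.6] wh [ 3.1 20.6] a89.4 mean [685.9 -39.8]
yellow 21 z29 rect c [589.3 -34.6] wh [ 6.4 19.7] a88.6 mean [588.9 -33.8]
yellow 21 z29 rect c [491.7 -26.2] wh [ 6.4 18.5] a77.9 mean [491.2 -26. ]
baywall 1445 z28 rect c [537.3 -74.3] wh [ 79.1 318.4] a85.6 mean [534.9 -80.2]
baywall 24 z26 rect c [635.1  58.3] wh [12.5 45.3] a12.2 mean [632.9  59. ]
brass 242 z51 rect c [ 693.6 -337.2] wh [45.3 38.4] a42.2 mean [ 692.6 -333.7]
```

View pics/side3.png

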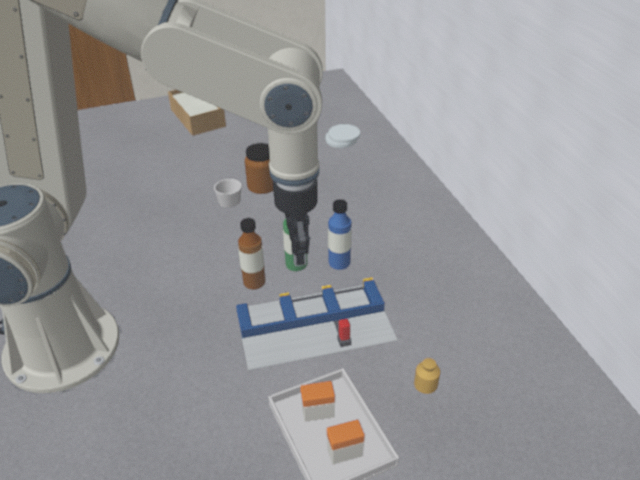

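```bash
python3 -m pendant '[[26,[0,0,0],[0,0,0.149]],[26,[0,0,0],[0,0,0.149]],[26,[0,0,0],[0,0,0.149]],[26,[0,0,0],[0,0,0.149]],[26,[0,0,0],[0,0,0.149]],[26,[0,0,0],[0,0,0.149]],[26,[0,0,0],[0,0,0.149]],[26,[0,0,0],[0,0,0.149]]]' 40
python3 -m pendant '[[26,[0,0,0],[0,0,0.149]],[26,[0,0,0],[0,0,0.149]],[26,[40,-5,0],[0,0,0]],[26,[40,-5,0],[0,0,0]],[26,[40,-5,0],[0,0,0]],[26,[40,-5,0],[0,0,0]],[26,[40,-5,0],[0,0,0]],[26,[40,-5,0],[0,0,0]]]'
python3 -c "
from h import *;st();print(arm.observe()['joint_positions'])
print(go(np.r_[unbay(-200,-105),.256]))"
```

```text
clock: 17.95
tcp_pos: [0.4941, -0.1712, 0.2557]
orientation: [0.619, 0.786, -0.0, 0.0]
ft_force: [-0.2, -0.3, 0.5]
grip_width: 0.305
finger_force: 0.0
clock: 18.75
tcp_pos: [0.4773, 0.0716, 0.2559]
orientation: [0.726, 0.687, 0.0, 0.0]
ft_force: [1.2, 0.2, -0.2]
grip_width: 0.305
finger_force: 0.0
t18.8 tcp [477.3  71.6 255.9] bay [-100.3  -71.8] F [ 1.2  0.2 -0.2] w 26.0 gf 0.0
[[0.055, 0.998, 0.001], [0.998, -0.055, -0.0], [-0.0, 0.001, -1.0]]
[ 1.46044962e-01  1.14413578e-01  1.91386990e+00 -2.96989611e-04
  1.11276052e+00  2.01573479e-01]
[100.4 -31.1  -0.2]
```

```bash
python3 -m pendant '[[26,[34,-10,0],[0,0,0.02]],[26,[34,-10,0],[0,0,0]],[26,[34,-10,0],[0,0,0]],[26,[0,0,0],[0,-0.13,0]],[26,[0,0,0],[0,-0.13,0]],[26,[0,0,0],[0,-0.13,0]],[26,[0,0,0],[0,-0.13,0]],[26,[0,0,0],[0,-0.13,0]]]'
python3 -m pendant '[[26,[0,0,0],[0,-0.13,0]],[26,[0,0,0],[0,0,0]],[26,[0,0,0],[0,0,0]],[26,[0,0,0],[0,0,0]],[26,[0,0,0],[0,0,0]],[26,[0,0,0],[0,0,0]],[26,[0,0,0],[0,0,0]],[26,[0,0,0],[0,0,0]]]'
python3 - <<'E'
from h import *
st();print(arm.observe()['joint_positions'])
snap('side','side4');snap('top','top4');print(go(np.r_[unbay(-170,-105),.028]))
a=cv2.imread('pics/side4.png');b=cv2.imread('pics/top4.png');cv2.imwrite('pics/both4.png',cv2.resize(np.hstack([a[:,:400],b[:,:400]]),None,fx=1,fy=1))
E
```

```text
clock: 19.55
tcp_pos: [0.4552, 0.1747, 0.2564]
orientation: [0.694, 0.644, -0.235, 0.219]
ft_force: [-0.9, -0.6, 0.2]
grip_width: 0.307
finger_force: 0.0
clock: 20.35
tcp_pos: [0.4546, 0.1742, 0.256]
orientation: [0.678, 0.629, -0.278, 0.258]
ft_force: [0.9, 0.3, 1.4]
grip_width: 0.302
finger_force: 0.0
t20.4 tcp [454.6 174.2 256. ] bay [-200.8 -102.3] F [0.9 0.3 1.4] w 25.8 gf 0.0
[[0.054, 0.997, -0.053], [0.709, -0.075, -0.701], [-0.703, 0.0, -0.711]]
[ 0.70869559  0.43506448  1.70886978 -0.52130722  1.60173362  0.93365194]
[138.1  -2.7 183.7]
```

View pics/both4.png

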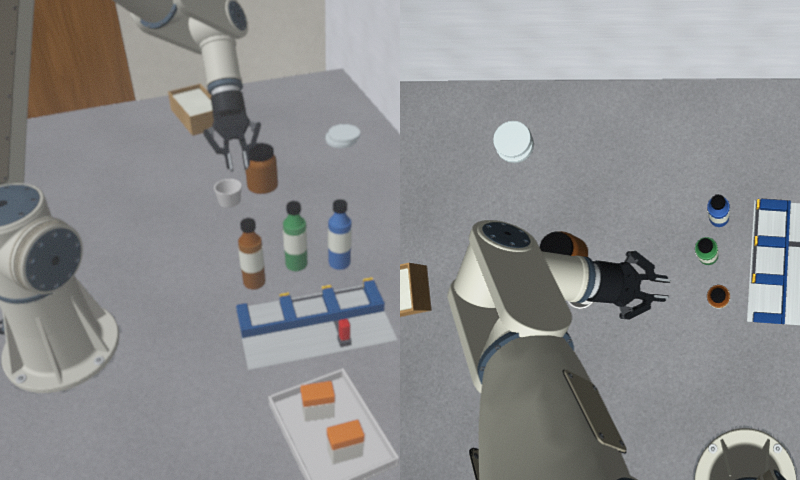

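The gripper is tilted at 45° behind the amber bottle: tips at (665,285) in the right panel, linkage bulging out to rows 250–318. I'll measure that bulge before passing between bottles.

```bash
python3 - <<'E'
from h import *
P=cloud('top',np.load('pics/top4.npy')).reshape(-1,3)
s=arm.observe();T=Ro.from_quat(s['orientation']);L=T.inv().apply(P-np.array(s['tcp_pos']))*1000
m=(P[:,2]>.2)&(np.abs(L[:,1])<110)&(L[:,2]>-150)&(L[:,2]<30)&(np.abs(L[:,0])<80)
L=L[m]
for a in range(-150,20,10):
    q=L[(L[:,2]>=a)&(L[:,2]<a+10)]
    if len(q): print(a,len(q),'y',q[:,1].min().round(),q[:,1].max().round(),'x',q[:,0].min().round(),q[:,0].max().round())
E
```

```text
-150 191 y -37.0 36.0 x -41.0 -9.0
-140 201 y -38.0 35.0 x -41.0 -2.0
-130 186 y -37.0 36.0 x -41.0 -6.0
-120 48 y -38.0 37.0 x -38.0 -3.0
-110 129 y -42.0 40.0 x -15.0 7.0
-100 294 y -62.0 57.0 x -24.0 7.0
-90 340 y -66.0 64.0 x -23.0 13.0
-80 210 y -64.0 62.0 x -21.0 0.0
-70 177 y -58.0 57.0 x -21.0 11.0
-60 138 y -54.0 53.0 x -22.0 13.0
-50 192 y -49.0 48.0 x -17.0 12.0
-40 99 y -45.0 42.0 x -17.0 -5.0
-30 51 y -27.0 27.0 x -14.0 9.0
-20 57 y -26.0 25.0 x -14.0 8.0
-10 58 y -28.0 25.0 x -14.0 4.0
0 40 y -25.0 24.0 x -14.0 9.0
```

```bash
python3 -m pendant '[[26,[28,-2,28],[0,0,0]],[26,[28,0,28],[0,0,0]],[26,[28,0,28],[0,0,0]],[26,[28,0,28],[0,0,0]],[26,[28,0,28],[0,0,0]],[26,[14,0,14],[0,0,0]],[26,[0,0,0],[0,0,0]],[26,[0,0,0],[0,0,0]]]'
python3 - <<'E'
from h import *
st();print(go(np.r_[unbay(-165,-104),.024]),go(np.r_[unbay(-130,-104),.024]))
s=arm.observe();T=Ro.from_quat(s['orientation']);print('per 10mm bx',T.inv().apply(np.r_[BX,0]*10).round(2),'by',T.inv().apply(np.r_[BY,0]*10).round(2))
E
```

```text
clock: 21.25
tcp_pos: [0.4527, 0.1757, 0.0382]
orientation: [0.678, 0.629, -0.279, 0.259]
ft_force: [0.5, 0.3, -0.1]
grip_width: 0.306
finger_force: 0.0
t21.2 tcp [452.7 175.7  38.2] bay [-202.2 -104.3] F [ 0.5  0.3 -0.1] w 26.1 gf 0.0
[[0.053, 0.997, -0.053], [0.708, -0.075, -0.702], [-0.704, -0.0, -0.71]]
[-16.5   0.2  36.3] [-41.3   0.2  60.9]
per 10mm bx [-7.1  -0.02  7.04] by [-0.02 10.    0.01]
```

```bash
python3 -m pendant '[[26,[0,0,8],[0,0,0]],[26,[-6,0,8],[0,0,0]],[26,[-6,0,8],[0,0,0]],[26,[-6,0,8],[0,0,0]],[26,[-6,0,8],[0,0,0]],[26,[-6,0,8],[0,0,0]],[26,[0,0,0],[0,0,0]],[26,[0,0,0],[0,0,0]]]'
python3 -m pendant '[[26,[-3,0,3],[0,0,0]],[26,[-3,0,3],[0,0,0]],[26,[-3,0,3],[0,0,0]],[26,[-3,0,3],[0,0,0]],[26,[-3,0,3],[0,0,0]],[26,[-3,0,3],[0,0,0]],[26,[-3,0,3],[0,0,0]],[26,[-3,0,3],[0,0,0]]]'
python3 - <<'E'
from h import *
st();snap('side','side5');im,d=snap('top','top5');blobs('top',im,cloud('top',d))
a=cv2.imread('pics/side5.png')[180:340,180:400];b=cv2.imread('pics/top5.png')[180:340,220:440]
cv2.imwrite('pics/c5.png',cv2.resize(np.vstack([a,b])[:, :],None,fx=1.85,fy=1.85,interpolation=cv2.INTER_CUBIC))
E
```

```text
clock: 22.05
tcp_pos: [0.4485, 0.1206, 0.0249]
orientation: [0.678, 0.629, -0.279, 0.258]
ft_force: [0.7, -0.2, 0.5]
grip_width: 0.302
finger_force: 0.0
clock: 22.85
tcp_pos: [0.4462, 0.0869, 0.0247]
orientation: [0.678, 0.629, -0.278, 0.259]
ft_force: [0.0, 3.5, 0.1]
grip_width: 0.303
finger_force: 1.5
t22.9 tcp [446.2  86.9  24.7] bay [-113.2 -104. ] F [0.  3.5 0.1] w 25.9 gf 1.5
[[0.053, 0.997, -0.052], [0.709, -0.075, -0.701], [-0.703, 0.001, -0.711]]
lid 304 z76 rect c [ 461.7 -200.8] wh [ 58.4 503.1] a6.8 mean [ 488.8 -427.9]
lid 309 z76 rect c [ 470.1 -334. ] wh [32.4 56.7] a81.0 mean [ 469.9 -334. ]
red 71 z64 rect c [ 577.7 -181.7] wh [19.9 20.6] a0.2 mean [ 576.8 -181.9]
blackstop 165 z180 rect c [653.8  62.3] wh [29.6 31. ] a89.9 mean [652.9  62.1]
blackstop 174 z180 rect c [553.7  90.7] wh [31.7 31.7] a86.9 mean [553.4  90.5]
blackstop 25 z167 rect c [449.6 173.3] wh [ 5.1 31.7] a82.6 mean [450.4 173.5]
blackstop 173 z181 rect c [442.2  48.3] wh [31.1 31.3] a44.7 mean [442.   49.2]
yellow 55 z28 rect c [ 683.7 -325.1] wh [42.6 15.2] a40.6 mean [ 681.8 -323.4]
yellow 17 z27 rect c [686.8 -39.7] wh [19.9  2.9] a0.5 mean [685.8 -39.8]
yellow 19 z28 rect c [589.1 -34.5] wh [ 5.9 19.2] a89.2 mean [588.9 -33.5]
yellow 21 z29 rect c [491.4 -26.1] wh [ 6.4 18.6] a77.7 mean [491.2 -25.9]
baywall 1444 z29 rect c [537.3 -74.1] wh [ 79.  318.3] a85.6 mean [535.6 -80.1]
baywall 22 z26 rect c [633.5  60.5] wh [11.4 41.9] a5.3 mean [632.1  60.1]
brass 307 z50 rect c [ 691.9 -334.6] wh [45.1 41.8] a37.3 mean [ 689.8 -331.7]
```

View pics/c5.png

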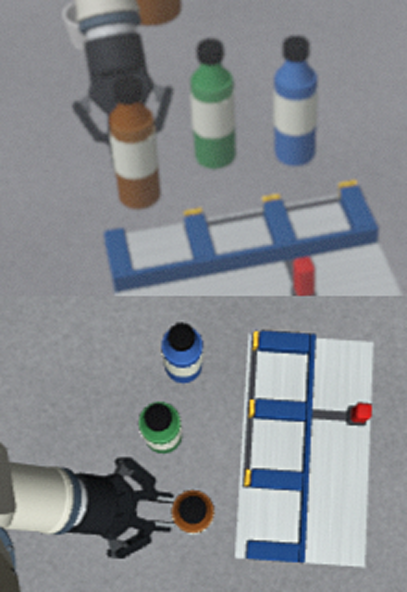

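```bash
python3 -m pendant '[[26,[-4,0.5,4],[0,0,0]],[26,[-4,0.5,4],[0,0,0]],[26,[-4,0.5,4],[0,0,0]],[26,[-4,0.5,4],[0,0,0]],[26,[-4,0.5,4],[0,0,0]],[26,[-4,0.5,4],[0,0,0]],[26,[-4,0.5,4],[0,0,0]],[26,[-4,0.5,4],[0,0,0]]]'
python3 - <<'E'
from h import *
st();im,d=snap('top','top6');blobs('top',im,cloud('top',d))
E
```

```text
clock: 23.75
tcp_pos: [0.4466, 0.0411, 0.0245]
orientation: [0.678, 0.629, -0.279, 0.259]
ft_force: [-0.5, 4.6, 2.3]
grip_width: 0.302
finger_force: 2.0
t23.8 tcp [446.6  41.1  24.5] bay [ -67.5 -100.1] F [-0.5  4.6  2.3] w 25.8 gf 2.0
[[0.053, 0.997, -0.053], [0.709, -0.075, -0.701], [-0.703, 0.0, -0.711]]
lid 302 z76 rect c [ 461.5 -200.4] wh [ 58.2 502.2] a6.8 mean [ 489.3 -429.5]
lid 309 z76 rect c [ 452.9 -153.3] wh [ 60.3 405.6] a5.7 mean [ 469.7 -332.7]
red 71 z64 rect c [ 577.9 -182.2] wh [20.2 20.2] a88.0 mean [ 576.8 -181.8]
blackstop 166 z181 rect c [653.4  62.3] wh [29.7 31.1] a89.1 mean [652.8  62. ]
blackstop 175 z180 rect c [554.1  90.6] wh [31.7 31.8] a46.0 mean [553.5  90.6]
blackstop 177 z181 rect c [441.9   4.3] wh [31.  30.8] a89.9 mean [442.3   4.5]
yellow 58 z28 rect c [ 683.3 -324.9] wh [42.3 14.7] a41.8 mean [ 682.3 -322.4]
yellow 18 z29 rect c [686.2 -41.3] wh [19.6  6.2] a0.1 mean [685.3 -40. ]
yellow 20 z28 rect c [589.  -34.7] wh [ 6.1 20. ] a89.9 mean [588.9 -33.7]
yellow 21 z29 rect c [491.8 -26.1] wh [ 6.3 18.9] a78.5 mean [491.2 -25.9]
baywall 1446 z28 rect c [537.4 -74.2] wh [ 78.9 318.6] a85.6 mean [535.2 -80.2]
baywall 23 z25 rect c [633.5  60.7] wh [10.3 41.8] a4.2 mean [632.1  60.1]
brass 306 z49 rect c [ 692.5 -335.3] wh [45.1 42.3] a37.8 mean [ 689.9 -332. ]
```

```bash
python3 -m pendant '[[26,[-4,0.5,4],[0,0,0]],[26,[-4,0.5,4],[0,0,0]],[26,[-4,0.5,4],[0,0,0]],[26,[-4,0.5,4],[0,0,0]],[26,[-4,0,4],[0,0,0]],[26,[-4,0,4],[0,0,0]],[26,[-4,0,4],[0,0,0]],[26,[-4,0,4],[0,0,0]]]'
python3 -m pendant '[[26,[-4,0,4],[0,0,0]],[26,[-4,0,4],[0,0,0]],[26,[-4,0,4],[0,0,0]],[26,[0,0,0],[0,0,0]],[26,[0,0,0],[0,0,0]],[26,[0,0,0],[0,0,0]],[26,[0,0,0],[0,0,0]],[26,[0,0,0],[0,0,0]]]'
cat >> h.py <<'E'
def bott(f):
    im,d=snap('top',f);P=cloud('top',d)
    m=((im.max(2)<50)&(P[...,2]>.165)&(P[...,2]<.195)&(P[...,0]>.35)&(P[...,0]<.72)&(P[...,1]<.15)&(P[...,1]>-.12)).astype(np.uint8)
    c,l,s,_=cv2.connectedComponentsWithStats(m)
    for i in range(1,c):
        if s[i,4]>60:
            r=cv2.minAreaRect(P[l==i][:,:2].astype(np.float32)*1000);print('stopper bay',bay(np.array(r[0])/1000).round(1),np.round(r[1]))
E
python3 - <<'E'
from h import *
st();bott('top7')
E
```

```text
clock: 24.6
tcp_pos: [0.4452, -0.0042, 0.0242]
orientation: [0.678, 0.629, -0.279, 0.259]
ft_force: [0.2, 6.0, 3.1]
grip_width: 0.304
finger_force: 2.6
clock: 25.4
tcp_pos: [0.4437, -0.0207, 0.024]
orientation: [0.678, 0.629, -0.279, 0.259]
ft_force: [0.5, -0.3, -0.2]
grip_width: 0.302
finger_force: 0.0
t25.4 tcp [443.7 -20.7  24. ] bay [ -5.7 -98.3] F [ 0.5 -0.3 -0.2] w 25.8 gf 0.0
[[0.053, 0.997, -0.053], [0.709, -0.075, -0.701], [-0.703, -0.0, -0.711]]
stopper bay [-104.5  104.6] [30. 31.]
stopper bay [-125.3    2.9] [31. 32.]
stopper bay [ 31.4 -99.6] [31. 31.]
```

```bash
python3 -m pendant '[[26,[8,0,-8],[0,0,0]],[26,[15,-8,-15],[0,0,0]],[26,[20,-2,-20],[0,0,0]],[26,[20,0,-20],[0,0,0]],[26,[20,0,-20],[0,0,0]],[26,[20,0,-20],[0,0,0]],[26,[20,0,-20],[0,0,0]],[26,[17,0,-17],[0,0,0]]]'
python3 -m pendant '[[26,[0,28,0],[0,0,0]],[26,[0,28,0],[0,0,0]],[26,[0,28,0],[0,0,0]],[26,[0,26,0],[0,0,0]],[26,[0,0,0],[0,0,0]],[26,[0,0,0],[0,0,0]],[26,[0,0,0],[0,0,0]],[26,[0,0,0],[0,0,0]]]'
python3 - <<'E'
from h import *
st();bott('top8')
E
```

```text
clock: 26.25
tcp_pos: [0.4486, 0.18, 0.025]
orientation: [0.678, 0.629, -0.278, 0.258]
ft_force: [0.2, 0.1, -0.3]
grip_width: 0.308
finger_force: 0.0
clock: 27.05
tcp_pos: [0.5574, 0.1695, 0.0251]
orientation: [0.678, 0.629, -0.279, 0.259]
ft_force: [-0.1, 0.3, 1.1]
grip_width: 0.305
finger_force: 0.0
t27.1 tcp [557.4 169.5  25.1] bay [-204.1    0.6] F [-0.1  0.3  1.1] w 26.0 gf 0.0
[[0.052, 0.997, -0.053], [0.709, -0.074, -0.702], [-0.704, -0.001, -0.711]]
stopper bay [-104.6  105.1] [30. 31.]
stopper bay [-125.    3.] [32. 31.]
stopper bay [ 31.3 -99.7] [31. 31.]
```

```bash
python3 -m pendant '[[26,[-6,1.5,6],[0,0,0]],[26,[-6,0,6],[0,0,0]],[26,[-6,0,6],[0,0,0]],[26,[-4,0,4],[0,0,0]],[26,[-4,0,4],[0,0,0]],[26,[-3,0,3],[0,0,0]],[26,[-4,-0.3,4],[0,0,0]],[26,[-4,-0.3,4],[0,0,0]]]'
python3 -m pendant '[[26,[-4,-0.3,4],[0,0,0]],[26,[-4,-0.3,4],[0,0,0]],[26,[-4,-0.3,4],[0,0,0]],[26,[-4,-0.3,4],[0,0,0]],[26,[-4,-0.3,4],[0,0,0]],[26,[-4,-0.3,4],[0,0,0]],[26,[-4,0,4],[0,0,0]],[26,[-4,0,4],[0,0,0]]]'
python3 - <<'E'
from h import *
st();bott('top9')
E
```

```text
clock: 27.9
tcp_pos: [0.5557, 0.1171, 0.0249]
orientation: [0.678, 0.629, -0.278, 0.259]
ft_force: [1.4, 2.7, -0.4]
grip_width: 0.302
finger_force: 1.4
clock: 28.7
tcp_pos: [0.5502, 0.0716, 0.0247]
orientation: [0.678, 0.629, -0.279, 0.259]
ft_force: [0.6, 4.5, 2.3]
grip_width: 0.298
finger_force: 1.9
t28.7 tcp [550.2  71.6  24.7] bay [-105.9    0.9] F [0.6 4.5 2.3] w 25.5 gf 1.9
[[0.053, 0.997, -0.053], [0.709, -0.075, -0.701], [-0.703, 0.0, -0.711]]
stopper bay [-104.5  104.8] [30. 31.]
stopper bay [-68.5  -1.6] [31. 31.]
stopper bay [ 32.3 -99.5] [31. 33.]
```

```bash
python3 -m pendant '[[26,[-4,0,4],[0,0,0]],[26,[-4,0,4],[0,0,0]],[26,[-4,0,4],[0,0,0]],[26,[-4,0,4],[0,0,0]],[26,[-4,0,4],[0,0,0]],[26,[-4,0,4],[0,0,0]],[26,[-4,0,4],[0,0,0]],[26,[-4,0,4],[0,0,0]]]'
python3 -m pendant '[[26,[-4,0,4],[0,0,0]],[26,[-4,0,4],[0,0,0]],[26,[-4,0,4],[0,0,0]],[26,[-4,0,4],[0,0,0]],[26,[-4,0,4],[0,0,0]],[26,[-4,0,4],[0,0,0]],[26,[-4,0,4],[0,0,0]],[26,[-4,0,4],[0,0,0]]]'
python3 - <<'E'
from h import *
st();bott('top10')
E
```

```text
clock: 29.55
tcp_pos: [0.5468, 0.0264, 0.0244]
orientation: [0.678, 0.629, -0.279, 0.259]
ft_force: [0.5, 4.9, 3.8]
grip_width: 0.307
finger_force: 2.4
clock: 30.35
tcp_pos: [0.5434, -0.0187, 0.0242]
orientation: [0.678, 0.629, -0.279, 0.259]
ft_force: [0.1, 5.2, 5.2]
grip_width: 0.305
finger_force: 2.8
t30.4 tcp [543.4 -18.7  24.2] bay [-15.4   1. ] F [0.1 5.2 5.2] w 26.0 gf 2.8
[[0.053, 0.997, -0.053], [0.709, -0.075, -0.701], [-0.703, 0.0, -0.711]]
stopper bay [-104.5  104.6] [31. 30.]
stopper bay [21.  -0.5] [32. 32.]
stopper bay [ 31.  -99.7] [31. 31.]
```

```bash
python3 -m pendant '[[26,[-4,0,4],[0,0,0]],[26,[-4,0,4],[0,0,0]],[26,[0,0,0],[0,0,0]],[26,[0,0,0],[0,0,0]],[26,[0,0,0],[0,0,0]],[26,[8,0,-8],[0,0,0]],[26,[15,-6,-15],[0,0,0]],[26,[20,0,-20],[0,0,0]]]'
python3 -m pendant '[[26,[20,0,-20],[0,0,0]],[26,[20,0,-20],[0,0,0]],[26,[20,0,-20],[0,0,0]],[26,[20,0,-20],[0,0,0]],[26,[0,36,0],[0,0,0]],[26,[0,36,0],[0,0,0]],[26,[0,36,0],[0,0,0]],[26,[0,0,0],[0,0,0]]]'
python3 - <<'E'
from h import *
st();bott('top11')
E
```

```text
clock: 31.2
tcp_pos: [0.54, 0.032, 0.0242]
orientation: [0.678, 0.629, -0.28, 0.258]
ft_force: [0.5, -0.6, -0.3]
grip_width: 0.305
finger_force: 0.0
clock: 32.0
tcp_pos: [0.6609, 0.1368, 0.025]
orientation: [0.679, 0.629, -0.277, 0.259]
ft_force: [-0.6, 0.4, -0.5]
grip_width: 0.304
finger_force: 0.0
t32.0 tcp [660.9 136.8  25. ] bay [-179.4  106.3] F [-0.6  0.4 -0.5] w 26.0 gf 0.0
[[0.056, 0.997, -0.051], [0.71, -0.075, -0.7], [-0.702, 0.003, -0.712]]
stopper bay [-104.6  104.8] [30. 31.]
stopper bay [32.4 -1.3] [32. 32.]
stopper bay [ 31.3 -99.6] [31. 31.]
```

```bash
python3 -m pendant '[[26,[-6,0,6],[0,0,0]],[26,[-6,0,6],[0,0,0]],[26,[-5,0,5],[0,0,0]],[26,[-4,0,4],[0,0,0]],[26,[-3,0,3],[0,0,0]],[26,[-4,-0.4,4],[0,0,0]],[26,[-4,-0.4,4],[0,0,0]],[26,[-4,-0.4,4],[0,0,0]]]'
python3 -m pendant '[[26,[-4,-0.4,4],[0,0,0]],[26,[-4,-0.4,4],[0,0,0]],[26,[-4,-0.4,4],[0,0,0]],[26,[-4,-0.4,4],[0,0,0]],[26,[-4,-0.4,4],[0,0,0]],[26,[-4,-0.4,4],[0,0,0]],[26,[-4,-0.4,4],[0,0,0]],[26,[-4,-0.4,4],[0,0,0]]]'
python3 - <<'E'
from h import *
st();bott('top12')
E
```

```text
clock: 32.85
tcp_pos: [0.6525, 0.0855, 0.0249]
orientation: [0.678, 0.629, -0.278, 0.259]
ft_force: [0.9, 2.5, 1.1]
grip_width: 0.301
finger_force: 1.2
clock: 33.65
tcp_pos: [0.6457, 0.0403, 0.0245]
orientation: [0.678, 0.629, -0.279, 0.259]
ft_force: [1.1, 3.5, 2.8]
grip_width: 0.301
finger_force: 1.8
t33.6 tcp [645.7  40.3  24.5] bay [-82.   98.5] F [1.1 3.5 2.8] w 25.7 gf 1.8
[[0.053, 0.997, -0.053], [0.709, -0.075, -0.701], [-0.703, 0.0, -0.711]]
stopper bay [-44.7  96.4] [30. 32.]
stopper bay [32.5 -1.4] [31. 31.]
stopper bay [ 31.4 -99.7] [31. 31.]
```

Needs 77 mm more, with a slight +y drift.

```bash
python3 -m pendant '[[26,[-4,0.2,4],[0,0,0]],[26,[-4,0.2,4],[0,0,0]],[26,[-4,0.2,4],[0,0,0]],[26,[-4,0,4],[0,0,0]],[26,[-4,0,4],[0,0,0]],[26,[-4,0,4],[0,0,0]],[26,[-4,0,4],[0,0,0]],[26,[-4,0,4],[0,0,0]]]'
python3 -m pendant '[[26,[-4,0,4],[0,0,0]],[26,[-4,0,4],[0,0,0]],[26,[-4,0,4],[0,0,0]],[26,[-4,0,4],[0,0,0]],[26,[-4,0,4],[0,0,0]],[26,[-2,0,2],[0,0,0]],[26,[0,0,0],[0,0,0]],[26,[0,0,0],[0,0,0]]]'
python3 - <<'E'
from h import *
st();bott('top13')
E
```

```text
clock: 34.5
tcp_pos: [0.643, -0.0048, 0.0243]
orientation: [0.678, 0.629, -0.279, 0.259]
ft_force: [1.0, 4.7, 2.8]
grip_width: 0.307
finger_force: 2.3
clock: 35.3
tcp_pos: [0.6402, -0.0358, 0.0238]
orientation: [0.678, 0.629, -0.279, 0.258]
ft_force: [0.1, -0.0, 0.2]
grip_width: 0.305
finger_force: 0.2
t35.3 tcp [640.2 -35.8  23.8] bay [-5.7 98.9] F [ 0.1 -0.   0.2] w 26.0 gf 0.2
[[0.053, 0.997, -0.054], [0.709, -0.075, -0.701], [-0.704, -0.001, -0.711]]
stopper bay [31.6 95.6] [30. 32.]
stopper bay [32.5 -1.3] [32. 32.]
stopper bay [ 31.2 -99.6] [31. 31.]
```

```bash
python3 -m pendant '[[26,[8,0,-8],[0,0,0]],[26,[15,0,-15],[0,0,0]],[26,[20,0,-20],[0,0,0]],[26,[20,0,-20],[0,0,0]],[26,[20,0,-20],[0,0,0]],[26,[20,0,-20],[0,0,0]],[26,[-28,0,-28],[0,0,0]],[26,[-28,0,-28],[0,0,0]]]'
python3 -m pendant '[[26,[-28,0,-28],[0,0,0]],[26,[-28,0,-28],[0,0,0]],[26,[-28,0,-28],[0,0,0]],[26,[-28,0,-28],[0,0,0]],[26,[0,0,0],[0,0.13,0]],[26,[0,0,0],[0,0.13,0]],[26,[0,0,0],[0,0.13,0]],[26,[0,0,0],[0,0.13,0]]]'
python3 -m pendant '[[26,[0,0,0],[0,0.13,0]],[26,[0,0,0],[0,0.13,0]],[26,[0,0,0],[0,0,0]],[26,[-30,-8,0],[0,0,0]],[26,[-40,-12,0],[0,0,0]],[26,[-40,-12,0],[0,0,0]],[26,[-40,-12,0],[0,0,0]],[26,[-40,-12,0],[0,0,0]]]'
python3 -c "
from h import *
st();bott('top14');print(arm.observe()['joint_positions'],go(np.r_[unbay(145,48),.25]))"
```

```text
clock: 36.15
tcp_pos: [0.6505, 0.1123, 0.1033]
orientation: [0.677, 0.63, -0.28, 0.258]
ft_force: [-0.3, 0.4, -0.5]
grip_width: 0.302
finger_force: 0.0
clock: 36.95
tcp_pos: [0.6517, 0.1112, 0.2635]
orientation: [0.727, 0.675, -0.092, 0.087]
ft_force: [-0.7, -0.4, -0.4]
grip_width: 0.309
finger_force: 0.0
clock: 37.75
tcp_pos: [0.581, -0.0765, 0.2623]
orientation: [0.732, 0.681, -0.001, 0.0]
ft_force: [0.8, -1.3, 0.6]
grip_width: 0.305
finger_force: 0.0
t37.8 tcp [581.  -76.5 262.3] bay [39.4 42.9] F [ 0.8 -1.3  0.6] w 26.1 gf 0.0
[[0.073, 0.997, -0.002], [0.997, -0.073, -0.002], [-0.002, -0.002, -1.0]]
[-0.13925837  0.27340402  1.69904379 -0.00578024  1.17224064 -0.06310773] [-100.5    6.7   12.7]
```

```bash
python3 -m pendant '[[60,[-33,2,0],[0,0,0]],[60,[-33,2,0],[0,0,0]],[60,[-34,3,0],[0,0,0]],[60,[0,0,0],[0,0,0]],[60,[0,0,40],[0,0,0]],[60,[0,0,40],[0,0,0]],[60,[0,0,40],[0,0,0]],[60,[0,0,0],[0,0,0]]]'
python3 -c "
from h import *
st();print(go(np.r_[unbay(145,48),.048]))"
```

```text
clock: 38.6
tcp_pos: [0.5778, -0.174, 0.1372]
orientation: [0.732, 0.681, -0.003, -0.004]
ft_force: [0.7, -0.5, -0.3]
grip_width: 0.704
finger_force: 0.0
t38.6 tcp [ 577.8 -174.   137.2] bay [136.9  47.2] F [ 0.7 -0.5 -0.3] w 60.1 gf 0.0
[[0.073, 0.997, -0.01], [0.997, -0.073, 0.002], [0.001, -0.01, -1.0]]
[-8.2  1.7 89.2]
```

```bash
python3 -m pendant '[[60,[-8,0,30],[0,0,0]],[60,[0,0,30],[0,0,0]],[60,[0,0,24],[0,0,0]],[60,[0,0,4],[0,0,0]],[10,[0,0,0],[0,0,0]],[10,[0,0,0],[0,0,0]],[10,[0,0,0],[0,0,0]],[10,[0,0,0],[0,0,0]]]' 40
python3 -m pendant '[[10,[0,0,0],[0,0,0]],[10,[0,0,0],[0,0,0]],[10,[0,-6,0],[0,0,0]],[10,[0,-6,0],[0,0,0]],[10,[0,-6,0],[0,0,0]],[10,[0,-6,0],[0,0,0]],[10,[0,-6,0],[0,0,0]],[10,[0,-6,0],[0,0,0]]]'
python3 -c "
from h import *
st()"
```

```text
clock: 39.4
tcp_pos: [0.5805, -0.185, 0.0566]
orientation: [0.733, 0.68, 0.0, 0.0]
ft_force: [-4.6, 1.4, 8.9]
grip_width: 0.244
finger_force: 39.7
clock: 40.2
tcp_pos: [0.546, -0.1824, 0.0566]
orientation: [0.733, 0.68, 0.001, 0.002]
ft_force: [1.6, 2.6, 6.8]
grip_width: 0.247
finger_force: 40.8
t40.2 tcp [ 546.  -182.4   56.6] bay [147.7  16.2] F [1.6 2.6 6.8] w 21.1 gf 40.8
[[0.075, 0.997, 0.004], [0.997, -0.075, -0.001], [-0.001, 0.004, -1.0]]
```

```bash
python3 -m pendant '[[10,[0,-6,0],[0,0,0]],[10,[0,-6,0],[0,0,0]],[10,[0,-4,0],[0,0,0]],[10,[0,-3,0],[0,0,0]],[10,[0,-3,0],[0,0,0]],[10,[0,0,0],[0,0,0]],[10,[0,0,0],[0,0,0]],[10,[0,0,0],[0,0,0]]]'
python3 -c "
from h import *
st()"
```

```text
clock: 41.0
tcp_pos: [0.5311, -0.1814, 0.0568]
orientation: [0.733, 0.68, 0.005, 0.007]
ft_force: [29.9, 7.3, -17.8]
grip_width: 0.251
finger_force: 41.0
t41.0 tcp [ 531.1 -181.4   56.8] bay [147.8   1.2] F [ 29.9   7.3 -17.8] w 21.4 gf 41.0
[[0.076, 0.997, 0.017], [0.997, -0.076, -0.003], [-0.002, 0.017, -1.0]]
```

```bash
python3 -m pendant '[[10,[0,4,0],[0,0,0]],[10,[0,0,0],[0,0,0]],[60,[0,0,0],[0,0,0]],[60,[0,0,0],[0,0,0]],[60,[0,0,0],[0,0,0]],[60,[0,0,0],[0,0,0]],[60,[0,0,-30],[0,0,0]],[60,[0,0,-40],[0,0,0]]]'
python3 -m pendant '[[60,[0,0,-40],[0,0,0]],[60,[0,0,-40],[0,0,0]],[60,[-30,0,-20],[0,0,0]],[60,[-30,0,0],[0,0,0]],[60,[0,0,0],[0,0,0]],[60,[0,0,0],[0,0,0]],[60,[0,0,0],[0,0,0]],[60,[0,0,0],[0,0,0]]]'
python3 - <<'E'
from h import *
st();bott('top15');im=cv2.imread('pics/top15.png');blobs('top',im,cloud('top',np.load('pics/top15.npy')));snap('side','side15')
E
```

```text
clock: 41.8
tcp_pos: [0.5245, -0.1804, 0.1234]
orientation: [0.733, 0.68, -0.001, -0.002]
ft_force: [0.6, -0.8, -0.5]
grip_width: 0.7
finger_force: 0.0
clock: 42.6
tcp_pos: [0.5216, -0.2398, 0.2239]
orientation: [0.733, 0.68, -0.0, -0.001]
ft_force: [-0.8, 0.3, 0.3]
grip_width: 0.702
finger_force: 0.0
t42.6 tcp [ 521.6 -239.8  223.9] bay [206.8  -3.7] F [-0.8  0.3  0.3] w 60.0 gf 0.0
[[0.074, 0.997, -0.001], [0.997, -0.074, 0.001], [0.001, -0.001, -1.0]]
stopper bay [31.9 96.4] [31. 32.]
stopper bay [32.5 -1.5] [31. 31.]
stopper bay [ 31.3 -99.6] [31. 31.]
lid 303 z76 rect c [ 461.6 -200.8] wh [ 58.1 503.1] a6.9 mean [ 488.9 -428. ]
red 67 z64 rect c [ 528.3 -178.3] wh [20.1 19. ] a87.5 mean [ 527.9 -178.2]
blackstop 163 z180 rect c [634.9 -73.1] wh [30.6 32.1] a43.2 mean [634.3 -72.4]
blackstop 180 z181 rect c [537.2 -66.2] wh [31.4 31.4] a88.9 mean [537.3 -66.4]
blackstop 182 z180 rect c [439.5 -57.5] wh [31.1 30.9] a89.6 mean [439.6 -57.5]
yellow 59 z29 rect c [ 682.8 -324.8] wh [42.  13.3] a43.3 mean [ 681.  -323.7]
yellow 16 z28 rect c [637.1 -36.3] wh [ 2.8 18.5] a88.6 mean [637.1 -36.3]
yellow 18 z28 rect c [540.6 -28.5] wh [ 5.4 18.2] a89.5 mean [539.6 -29.3]
yellow 22 z30 rect c [442.5 -22. ] wh [ 5.2 20. ] a88.2 mean [443.2 -21.6]
baywall 1304 z28 rect c [537.4 -73.9] wh [ 79.5 318.6] a85.7 mean [521.1 -79.7]
baywall 22 z27 rect c [614.5 -68.6] wh [40.7 10.2] a78.0 mean [613.7 -67.4]
brass 310 z49 rect c [ 692.2 -335. ] wh [45.1 41. ] a38.1 mean [ 689.8 -332. ]
```

View pics/side15.png

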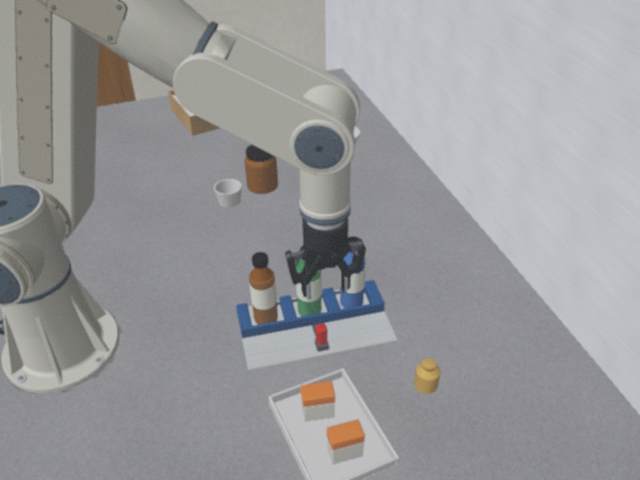

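Both boxes stand in the tray at (318,400) and (345,440). The bottles are upright in their lanes, the grip is at (321,336) on its closed stop, and the cup, jar and weight haven't moved.

```bash
python3 -c "
from plant import arm
print(arm.finish_job())"
```

```text
the job is handed in; nothing more can be done
None
```

I handed the job in at about 43 s: the gate is closed on its end stop, both slide boxes are in the tray, all three bottles stand upright in their own lanes, and the cup, jar and weight are where they were; no verdict came back.

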